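# Pin the crank of the tea blending drum

### The arm

A 6-joint arm with a two-finger parallel gripper is mounted at the origin on the work surface. World frame = base frame: x ahead of the robot, y to its left, z up, the work surface at z = 0. Lengths are in m, angles in rad, forces in N, time in s.
With the tool pointing down it reaches from about 0.375 to 0.975 m from the base axis. Payload 3.8 kg.
Tool frame: the origin (TCP) lies midway between the tips of the shut fingers; the grasp point (between the pads) lies 19 mm behind it; z points along the fingers, y is the direction in which the jaws open and shut (so a half turn about z gives the same grasp; the last joint's range is limited). The gripper opens to 85 mm and grips with 20 to 120 N. Pads are 22 mm wide; open, the fingers measure 114 mm over their backs; the gripper's body (76 mm by 85 mm) begins 54 mm behind the grasp point. The pads swing forward as they close: fully open they stand 13 mm farther back than shut.
Start: joints at [-1.228, 0.264, 1.604, -0, 1.274, -0.037], TCP at [0.25, -0.627, 0.231] pointing down, gripper open.
Joint ranges: [-2.63, 2.63], [-0.94, 2.18], [0.31, 2.57], [-1.31, 4.45], [0, 2.66], [-2.55, 2.55]. Speed limits (rad/s): [2.57, 2.57, 3.14, 3.14, 3.14, 3.14].

### API

Orientations are given as a rotation vector (axis times angle).
In Python, from workcell import bot gives the robot as it stands.
- The arm moves only by the tool drive_tool, never from a script. Its argument "deltas" is a list of rows, each an object with "hand": the opening, from 0 (shut) to 1 (fully open); "offset": the shift along the world's x, y, z in cm, a list of three; "angular": the turn, a rotation vector about the world's x, y, z in degrees, a list of three. A call has 1 to 8 rows; each row is the pose to reach, as a shift and turn from the pose commanded when the call began; what a row does not reach only later rows make up. A row lasts 1/8 s, in which the tool goes at most 62.5 mm and 10.7 degrees, less where a joint would pass 70% of its speed; a pose out of reach is approached as far as the arm can. A call with a gripper value outside its range is refused whole. The fingers move at their own pace and stop on an object; "force" is the grip in N (left out, the last holds). Time passes only in rows, so rows that repeat a pose let the fingers close. It gives the time, the measured TCP pose, the force and the opening at its end, in the units of the state.
- bot.read_state(): the state, without advancing time (a new reading comes with each control period).
- bot.read_camera(name): name is "side" or "top" or "wrist"; returns a dict with "frame" (480x640x3 uint8, blue, green, red), "mtx" (3x3 intrinsics, pixels), "R" (3x3) and "t" (3): a world point X has camera coordinates R X + t. Camera axes: x right, y down, z forward; pixel columns grow to the right and rows downward; lengths in m; the calibration is good to about 2 mm. A picture is of the moment at which its call begins. There is no depth.
- bot.finish_job(): hands the job in, once; it reports no verdict.
The state is a dict: "time": time; "q": joint angles; "joint_vel": joint speeds; "joint_torque": joint torques, N m; "tool_pos": TCP position; "tcp_rot": TCP orientation; "wrist_force": force on the tool from outside, world axes, zero at the start; "torque": the same for the moment, N m; "width": opening from 0.0 (shut) to 1.0 (fully open).
Only numpy, scipy, OpenCV 4.12 (cv2) and the standard library are available. Lean on these libraries where they do the work, as an engineer would, in place of code of your own. Each camera call takes 0.05 s, during which the arm holds its last target. There are 200 camera calls.

### The job

Take the hitch pin with the red grip out of its wooden stand, push it down through the cross hole in the shaft end of the tea drum until its shoulder sits fully home, then swing its sprung loop out over the shaft end until it snaps in under the shaft and rests against the pin's leg. The shaft has some end float, so feel for the hole: press lightly, never with more than about 50 N on the shaft, and leave the other things on the counter where they are.

Things in the scene. Friction and masses are not known exactly. Their poses are not given: they have to be found in the camera images.
- pin: The hitch pin, 100 to 140 g: upright steel leg of 8 mm diameter with a 3 mm tip tapering to 6 mm, below a red grip. Origin on the leg's axis at the underside of the shoulder (flange 18 mm wide, 3 mm thick) that stops it on the shaft; z up along the leg, which ends at z = -34 mm. It starts standing in the wooden stand, its open loop pointing to the pin's -y.
- red_grip (a point): A point on the pin's red flat-sided grip, 33 mm above the pin's origin. The grip is 16 mm wide along the pin's x, 14 mm along its y, and reaches from 3 to 46 mm above the pin's origin. Finger ends at least 12 mm above the origin stay clear of the loop's wires.
- pin_tip (a point): The lower end of the pin's leg, 34 mm below the pin's origin.
- loop_hinge (a point): Middle of the loop's hinge, 6 mm above the pin's origin; the hinge line is the pin's x axis.
- loop (a joint): Angle of the wire loop (rad): 0 = open, level, pointing to the pin's -y; negative = tilted up; 1.36 = swung fully over, its roller resting against the leg below the shaft. A stiff hinge (0.03 N m): it stays where it is left. Its two side wires, 4.4 mm thick, stand 35 mm apart (centres), so the 24 mm shaft end passes between them.
- loop_bar (a point): Middle of the loop's cross bar, 34 mm from the hinge: 62 mm long along the pin's x, with a free-turning brass roller (7 mm) in the middle and 5 mm thick ears that stick out 11 mm beyond the side wires to push on. Sprung: it stretches up to 6 mm further out (1.5 N/mm). The roller must ride down the shaft's nose and over its lower edge (2 mm stretch, loop angle 0.8 to 1.2), then snaps in under it.
- drum: Hand-cranked tea blending drum (aluminium, 176 mm diameter, green frame), fixed. Origin on the counter straight below the nominal cross hole; z up; its shaft points out to the drum's -y. The crank hub (40 mm diameter) begins 25 mm behind the nominal hole (towards the drum's +y), the drum itself 130 mm behind it.
- hole_nominal (a point): Nominal centre of the cross hole's mouth in the shaft's flat top, 142 mm above the counter. The hole (9.8 mm, vertical, right through, 1 mm chamfer) is on the shaft's middle line, but the shaft has end float: the real hole may lie up to 12 mm to either side of this point along the drum's y; find it by eye or feel. The shaft stays put under less than 18 N.
- shaft_end (a point): Nominal middle of the shaft's end face, 19 mm beyond the nominal hole (it shares the hole's end float). The shaft's last part is a square steel bar, 24 x 24 mm, top 142 mm and underside 118 mm above the counter, which reaches 13 mm beyond the hole and ends in a 6 mm long conical nose (24 to 11 mm diameter).
- crank_handle (a point): Middle of the crank's fixed wooden handle: 75 mm long along the drum's y, 24 mm thick, 69 mm above the counter, beside the shaft end to the drum's +x.
- stand: Fixed wooden pin stand, 44 x 44 mm and 42 mm high on a 75 mm foot, with a loose hole (11 mm) in which the pin stands with its shoulder on the top face. Origin under its centre.
- tin_a: small round tea tin, white with green lid, 56 mm diameter, 78 mm high, standing; a bystander. Origin under its centre.
- tin_b: small round tea tin, blue with brass lid, 56 mm diameter, 78 mm high, standing; a bystander. Origin under its centre.
- tin_c: small round tea tin, white with green lid, 56 mm diameter, 78 mm high, standing; a bystander. Origin under its centre.
- scoop: flat steel tea scoop with a wooden handle, 220 mm long, lying on the counter; a bystander.
- cup: white ceramic cup, 72 mm diameter, 75 mm high; a bystander. Origin under its centre.
There are look-alikes about, which are no part of the job. Leave any black or purple look-alike of the pin alone.

How it is judged:
On the way, in this order (a step that is already met when the one before it is completed fails the run):
1. the pin is through the cross hole, shoulder on the shaft, loop still open (x of pin in the frame of drum between -0.004 and 0.004 m and y of pin in the frame of drum between -0.016 and 0.016 m and z of pin in the frame of drum between 0.138 and 0.1445 m and angle between pin's own z axis and vertical below 0.12 rad and value of joint loop below 1 rad), for 0.2 s.
2. the loop is swung over the shaft end and hangs under the shaft (x of pin in the frame of drum between -0.004 and 0.004 m and y of pin in the frame of drum between -0.016 and 0.016 m and z of pin in the frame of drum between 0.138 and 0.1445 m and angle between pin's own z axis and vertical below 0.12 rad and value of joint loop above 1.22 rad and y of loop_bar in the frame of pin above -0.0125 m and z of loop_bar in the frame of drum below 0.118 m), for 0.2 s.
At the end, for the whole second after the job is handed in: The pin stands upright (within 0.12 rad) in the cross hole with its shoulder within 2.5 mm of the shaft's top face; the loop is at more than 1.22 rad with its bar below the shaft's underside and within 12.5 mm of the leg; all at rest and released (all of step 2 and linear speed of pin below 0.02 m/s); the robot touches nothing.
It fails at once if the pin or its loop presses on the drum or its shaft with more than 50 N (contact force between pin and drum above 50 N).
It fails at once if a bystander is moved by more than 20 mm (distance of any of tin_a, tin_b, tin_c, scoop, cup from where it was at the start of the episode above 0.02 m).
It also fails if it takes over 72 s, if anything falls off the work surface, if the arm or the gripper's body presses on something with over 40 N, if the wrist force passes 120 N, or if a joint passes its speed limit or range.

## Working session

There is one attempt and no reset: what is moved stays moved. The work goes in short steps, Python scripts to look and compute and a tool call to move; the robot and the scene stay as the last step left them, time stands still between calls to the robot, and variables do not carry over. Pictures are saved under pics/ and viewed, about 8 in all and at most 12, crops included, and the job is handed in when it is done.

Besides the shell and the picture viewer there is one more tool, called after "Call:" as name(argument=value, ...) on one line, values as JSON. drive_tool: Moves the arm, as the interface text tells. Its arguments: {"type":"object","properties":{"deltas":{"type":"array"},"force":{"type":"number"}},"required":["deltas"]}

```bash
mkdir -p pics; ls; cat > h.py <<'E'
import numpy as np, cv2
from workcell import bot
def cam(n, save=None):
    c=bot.read_camera(n)
    c={k:(np.array(v) if k!='frame' else np.array(v)) for k,v in c.items()}
    if save: cv2.imwrite('pics/'+save,c['frame'])
    return c
def ray(c,u,v):
    d=c['R'].T@np.linalg.solve(c['mtx'],[u,v,1.]); o=-c['R'].T@c['t']
    return o,d/np.linalg.norm(d)
def onz(c,u,v,z):
    o,d=ray(c,u,v); return o+d*(z-o[2])/d[2]
def tri(a,b):
    (o1,d1),(o2,d2)=a,b
    s=np.linalg.lstsq(np.c_[d1,-d2],o2-o1,rcond=None)[0]
    p,q=o1+s[0]*d1,o2+s[1]*d2
    return (p+q)/2,np.linalg.norm(p-q)
def proj(c,X):
    p=c['mtx']@(c['R']@np.array(X)+c['t']); return p[:2]/p[2]
E
python3 - <<'E'
from h import *
a=cam('side','s0.png');b=cam('top','t0.png');w=cam('wrist','w0.png')
for c in (a,b,w): print(-c['R'].T@c['t'], c['R'][2], c['mtx'][0,0])
print(bot.read_state())
E
```

```text
pics
[ 0.50799138 -0.84345656  0.5389284 ] [ 0.10262128  0.8459371  -0.52331567] 497.7991883856612
[ 0.49052155 -0.16118625  1.33229741] [ 0.07760121  0.00635143 -0.99696425] 596.5610899479448
[ 0.32337807 -0.59712654  0.37235371] [-0.28409579 -0.11052225 -0.95240454] 381.5933976781243
{'time': 0.15, 'q': array([-1.22789764e+00,  2.64590365e-01,  1.60509660e+00,  7.84091743e-06,
        1.27368491e+00, -3.69013015e-02]), 'joint_vel': array([ 0.00069544, -0.00323822, -0.0035315 , -0.00049172,  0.00028626,
        0.00032681]), 'joint_torque': array([ 2.88774272e-04, -5.15905738e+01, -3.67959452e+01, -6.05248783e-05,
        8.06783850e-03,  1.20971964e-05]), 'tool_pos': array([ 0.25005101, -0.62635304,  0.2302215 ]), 'tcp_rot': array([-3.08338932e+00, -5.92673498e-01,  4.14065261e-04]), 'wrist_force': array([0.49375391, 0.03658201, 0.2422983 ]), 'torque': array([-0.03110611,  0.0030431 ,  0.00251411]), 'width': 1.0012557712814778}
```

View pics/s0.png

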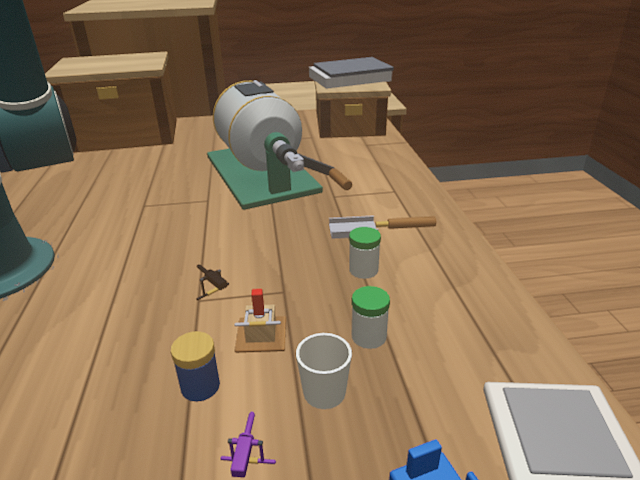

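View pics/t0.png

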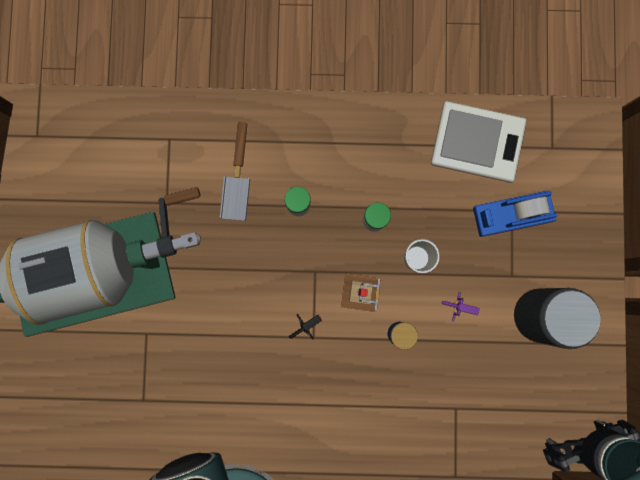

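Side view: the red-gripped pin stands in its stand at (258,300). In the top view it is at (364,293). The look-alikes are the black one, top (305,325), and the purple one, top (460,307). The red one in the stand fits the description. I'll confirm it and the shaft end in enlarged crops.

```bash
python3 - <<'E'
import cv2,numpy as np
t=cv2.imread('pics/t0.png');s=cv2.imread('pics/s0.png')
def cr(i,x,y,w=50,h=37): return cv2.resize(i[y-h:y+h,x-w:x+w],(400,300),interpolation=cv2.INTER_CUBIC)
a=np.vstack([np.hstack([cr(t,364,293),cr(t,180,235)]),np.hstack([cr(s,258,315),cr(s,300,160)])])
cv2.imwrite('pics/c1.png',a)
E
```

```text
(no output)
```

View pics/c1.png

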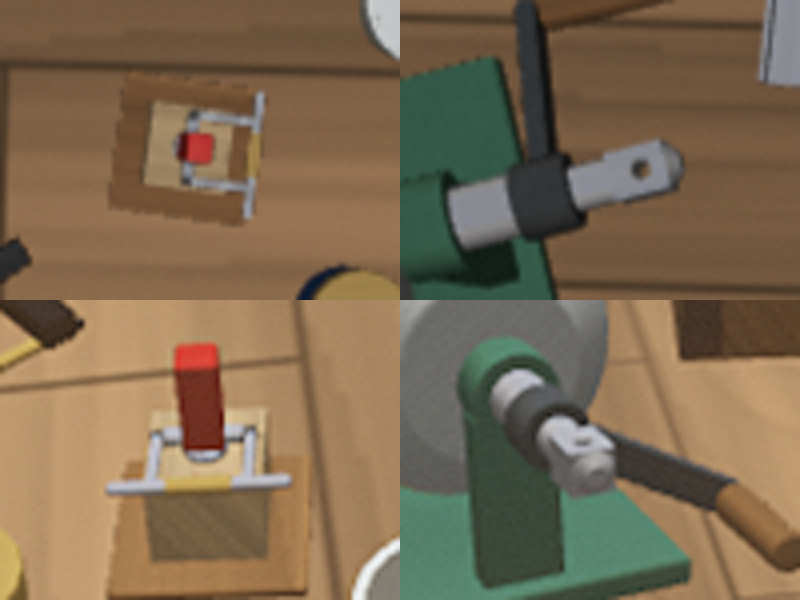

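The crop confirms it: red grip in the stand at top (364,292), open loop with its bar at top (377,294). The cross hole is visible at top (190,240), and the nose end at about (200,238).

```bash
python3 - <<'E'
from h import *
a=cam('side');b=cam('top')
def red(c,lo,hi):
    h=cv2.cvtColor(c['frame'],cv2.COLOR_BGR2HSV);m=((h[...,0]<6)|(h[...,0]>174))&(h[...,1]>170)&(h[...,2]>60)
    y,x=np.nonzero(m);k=(x>lo[0])&(x<hi[0])&(y>lo[1])&(y<hi[1]);return x[k],y[k],h[...,2][m][k]
x,y,v=red(b,(340,270),(390,310));print('top red',x.min(),x.max(),y.min(),y.max(),len(x))
k=v>180;print(x[k].mean(),y[k].mean(),k.sum())
tp=(x[k].mean(),y[k].mean())
x,y,v=red(a,(230,270),(290,330));print('side red',x.min(),x.max(),y.min(),y.max())
k=v>180;print(x[k].mean(),y[k].mean(),k.sum()); sp=(x[k].mean(),y[k].mean())
print('grip top tri',tri(ray(b,*tp),ray(a,*sp)), onz(b,*tp,.088))
# loop bar ends
p1=(314+260/4,256+95/4.05);p2=(314+247/4,256+217/4.05)
print('bar ends',onz(b,*p1,.048),onz(b,*p2,.048),'mid roller',onz(b,314+254/4,256+155/4.05,.048))
print('hole',onz(b,190.25,239.7,.142))
s=tri(ray(b,190.25,239.7),ray(a,250+180/4,123+141/4.05));print('hole tri',s)
for uv in [(575,185,.142),(655,145,.142),(575,212,.142),(668,190,.142)]:
    print('shaft edges',onz(b,130+(uv[0]-400)/4,198+uv[1]/4.05,.142))
# tins
for n,(u,v2,z) in dict(tin1=(297,199,.078),tin2=(377,216,.078),tinb=(404,336,.078),cup=(422,256,.075),black=(305,325,.02)).items(): print(n,onz(b,u,v2,z).round(3))
E
```

```text
top red 359 366 289 295 46
362.9166666666667 291.9166666666667 24
side red 252 263 289 314
256.34615384615387 291.11538461538464 52
grip top tri (array([ 0.49463461, -0.2585505 ,  0.0859505 ]), np.float64(0.00020639981252673365)) [ 0.49473085 -0.25838792  0.088     ]
bar ends [ 0.52239243 -0.29558291  0.048     ] [ 0.45782991 -0.28963125  0.048     ] mid roller [ 0.49058274 -0.2928609   0.048     ]
hole [0.59059455 0.0936308  0.142     ]
hole tri (array([0.59108818, 0.09375922, 0.14131209]), np.float64(0.0008700921820539551))
shaft edges [0.58181093 0.12639984 0.142     ]
shaft edges [0.60263212 0.08708032 0.142     ]
shaft edges [0.56842617 0.1258335  0.142     ]
shaft edges [0.58043592 0.07967764 0.142     ]
tin1 [ 0.688 -0.116  0.078]
tin2 [ 0.656 -0.286  0.078]
tinb [ 0.405 -0.346  0.078]
cup [ 0.573 -0.383  0.075]
black [ 0.42  -0.139  0.02 ]
```

Call:
drive_tool(deltas=[{"hand": 1, "offset": [3, 4.6, 0], "angular": [0, 0, 8]}, {"hand": 1, "offset": [6, 9.2, 0], "angular": [0, 0, 16]}, {"hand": 1, "offset": [9, 13.8, 0], "angular": [0, 0, 24]}, {"hand": 1, "offset": [12, 18.4, 0], "angular": [0, 0, 32]}, {"hand": 1, "offset": [15.5, 23, 0], "angular": [0, 0, 40]}, {"hand": 1, "offset": [18.5, 27.6, -1], "angular": [0, 0, 48]}, {"hand": 1, "offset": [21.5, 32.2, -2], "angular": [0, 0, 56]}, {"hand": 1, "offset": [24.5, 36.8, -3], "angular": [0, 0, 62.5]}], force=60)

```text
time: 1.25
tool_pos: [0.4961, -0.2573, 0.2012]
tcp_rot: [2.325, 2.111, 0.0]
wrist_force: [1.0, -1.0, -0.4]
width: 0.998
```

Call:
drive_tool(deltas=[{"hand": 1, "offset": [0, 0, 0], "angular": [0, 0, 0]}, {"hand": 1, "offset": [0, 0, 0], "angular": [0, 0, 0]}, {"hand": 1, "offset": [0, 0, 0], "angular": [0, 0, 0]}])

```text
time: 1.62
tool_pos: [0.4949, -0.2601, 0.2016]
tcp_rot: [2.331, 2.105, -0.0]
wrist_force: [0.9, -0.1, -1.1]
width: 1.004
```

```bash
cat >> h.py <<'E'
def tool():
    s=bot.read_state();R=cv2.Rodrigues(s['tcp_rot'])[0]
    print('t',s['time'],'pos',s['tool_pos'].round(4),'z',R[:,2].round(3),'yang',np.degrees(np.arctan2(R[1,1],R[0,1])).round(2),'F',s['wrist_force'].round(1),'w',round(s['width'],3),'q',s['q'].round(2)); return s
E
python3 - <<'E'
from h import *
tool(); w=cam('wrist','w1.png')
for X in [(.4947,-.2585,.088),(.4947,-.2585,.042),(.4906,-.2929,.048)]: print(proj(w,X))
E
```

```text
t 1.625 pos [ 0.4949 -0.2601  0.2016] z [ 0.    -0.001 -1.   ] yang -5.84 F [ 0.9 -0.1 -1.1] w 1.004 q [-0.53  0.07  1.89 -0.    1.19 -0.43]
[319.75316121 236.99452106]
[319.89897967 220.67398008]
[319.21795016 263.07675709]
```

View pics/w1.png

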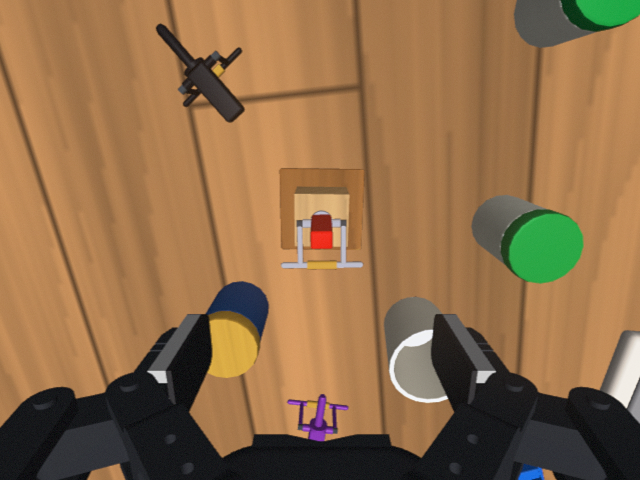

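The wrist view shows the red pin square to the jaws, grip top at (321,238) and bar level at row 265. Both are within 1–2 px of the prediction. Descending to grasp.

Call:
drive_tool(deltas=[{"hand": 1, "offset": [0.1, 0.1, -5], "angular": [0, 0, 0]}, {"hand": 1, "offset": [0.1, 0.1, -10], "angular": [0, 0, 0]}, {"hand": 1, "offset": [0.1, 0.1, -13], "angular": [0, 0, 0]}, {"hand": 1, "offset": [0.1, 0.1, -14.4], "angular": [0, 0, 0]}, {"hand": 1, "offset": [0.1, 0.1, -14.4], "angular": [0, 0, 0]}, {"hand": 0.1, "offset": [0.1, 0.1, -14.4], "angular": [0, 0, 0]}, {"hand": 0, "offset": [0.1, 0.1, -14.4], "angular": [0, 0, 0]}, {"hand": 0, "offset": [0.1, 0.1, -14.4], "angular": [0, 0, 0]}], force=60)

```text
time: 2.68
tool_pos: [0.497, -0.2583, 0.0584]
tcp_rot: [2.328, 2.106, 0.001]
wrist_force: [-0.5, -0.1, -0.6]
width: 0.374
```

Call:
drive_tool(deltas=[{"hand": 0, "offset": [0, 0, 0], "angular": [0, 0, 0]}, {"hand": 0, "offset": [0, 0, 0], "angular": [0, 0, 0]}, {"hand": 0, "offset": [0, 0, 0], "angular": [0, 0, 0]}, {"hand": 0, "offset": [0, 0, 0], "angular": [0, 0, 0]}, {"hand": 0, "offset": [0, 0, 0], "angular": [0, 0, 0]}, {"hand": 0, "offset": [0, 0, 0], "angular": [0, 0, 0]}], force=60)

```text
time: 3.42
tool_pos: [0.4967, -0.2581, 0.0579]
tcp_rot: [2.329, 2.107, 0.001]
wrist_force: [-0.5, 0.8, 5.2]
width: 0.178
```

Call:
drive_tool(deltas=[{"hand": 0, "offset": [0, 0, 2], "angular": [0, 0, 0]}, {"hand": 0, "offset": [0, 0, 5], "angular": [0, 0, 0]}, {"hand": 0, "offset": [0, 0, 10], "angular": [0, 0, 0]}, {"hand": 0, "offset": [0, 0, 15], "angular": [0, 0, 0]}, {"hand": 0, "offset": [0, 0, 20], "angular": [0, 0, 0]}, {"hand": 0, "offset": [0, 0, 20], "angular": [0, 0, 0]}])

```text
time: 4.18
tool_pos: [0.4988, -0.2593, 0.2624]
tcp_rot: [2.323, 2.101, 0.005]
wrist_force: [-0.1, 0.5, -0.7]
width: 0.18
```

```bash
python3 - <<'E'
from h import *
tool(); b=cam('top')
h=cv2.cvtColor(b['frame'],cv2.COLOR_BGR2HSV)
m=((h[...,0]>65)&(h[...,0]<95)&(h[...,1]>80)).astype(np.uint8);m[:,:130]=0;m[:205]=0;m[330:]=0;m[:,200:]=0
# right edge of green base
pts=[]
for r in range(218,292):
    x=np.nonzero(m[r])[0]
    if len(x): pts.append((x.max()+.5,r))
pts=np.array(pts,float);P=np.array([onz(b,u,v,.01)[:2] for u,v in pts])
vx,vy,x0,y0=cv2.fitLine(P.astype(np.float32),cv2.DIST_HUBER,0,.001,.001).ravel()
print('base front edge ang',np.degrees(np.arctan2(vy,vx)),'x0',x0,y0,len(pts))
# shaft points: bright grey
cr=cv2.resize(b['frame'][220:260,140:220],None,fx=8,fy=8,interpolation=cv2.INTER_CUBIC)
cv2.imwrite('pics/c2.png',cr)
g=cv2.cvtColor(b['frame'],cv2.COLOR_BGR2GRAY)[225:258,165:206]; 
mm=((h[225:258,165:206,1]<60)&(g>110)).astype(np.uint8)
n,l,st,ce=cv2.connectedComponentsWithStats(mm); i=1+st[1:,4].argmax()
c=max(cv2.findContours((l==i).astype(np.uint8),0,1)[0],key=cv2.contourArea)
r=cv2.minAreaRect(c);print(r); bp=cv2.boxPoints(r)+[165,225]
B=[onz(b,*p,.136)[:2] for p in bp]
for i in range(4): d=B[(i+1)%4]-B[i];print(np.linalg.norm(d).round(4),np.degrees(np.arctan2(d[1],d[0])).round(1))
E
```

```text
t 4.175 pos [ 0.4988 -0.2593  0.2624] z [ 0.008 -0.005 -1.   ] yang -5.74 F [-0.1  0.5 -0.7] w 0.18 q [-0.52  0.03  1.82  0.    1.29 -0.42]
base front edge ang 16.188988 x0 0.55762994 0.17633615 74
((20.67647361755371, 15.205881118774414), (11.884244918823242, 27.406526565551758), 75.96376037597656)
0.0551 -74.5
0.0241 -163.8
0.055 105.5
0.0241 16.4
```

View pics/c2.png

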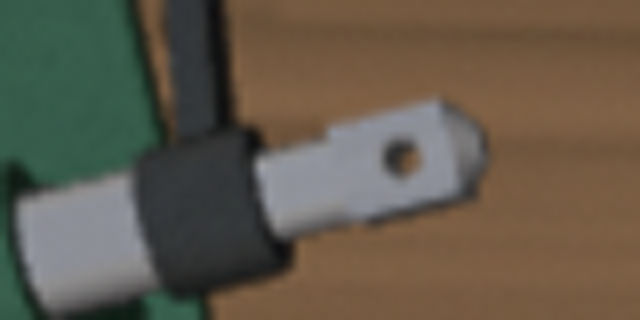

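The crop puts the hole at top (190.4,239.6) and gives a drum yaw of about 16.2° from both the base edge and the bar. Carrying the pin above the hole.

Call:
drive_tool(deltas=[{"hand": 0, "offset": [1, 4.5, 0], "angular": [0, 0, 3]}, {"hand": 0, "offset": [2.2, 9, 0], "angular": [0, 0, 6]}, {"hand": 0, "offset": [3.5, 14, 0], "angular": [0, 0, 9]}, {"hand": 0, "offset": [4.8, 19, 0], "angular": [0, 0, 12]}, {"hand": 0, "offset": [6, 24, 0], "angular": [0, 0, 15]}, {"hand": 0, "offset": [7.5, 29, 0], "angular": [0, 0, 18]}, {"hand": 0, "offset": [8.8, 33.5, 0], "angular": [0, 0, 21]}, {"hand": 0, "offset": [9.3, 35.3, 0], "angular": [0, 0, 22]}])

```text
time: 5.22
tool_pos: [0.588, 0.0974, 0.2539]
tcp_rot: [-1.878, -2.513, 0.005]
wrist_force: [0.1, -0.1, -1.7]
width: 0.174
```

Call:
drive_tool(deltas=[{"hand": 0, "offset": [0, 0, -2], "angular": [0, 0, 0]}, {"hand": 0, "offset": [0, 0, -4], "angular": [0, 0, 0]}, {"hand": 0, "offset": [0, 0, -4], "angular": [0, 0, 0]}, {"hand": 0, "offset": [0, 0, -4], "angular": [0, 0, 0]}])

```text
time: 5.72
tool_pos: [0.589, 0.094, 0.2169]
tcp_rot: [-1.887, -2.511, 0.001]
wrist_force: [-0.2, 0.3, -0.8]
width: 0.178
```

```bash
python3 - <<'E'
from h import *
s=tool(); w=cam('wrist','w2.png');a=cam('side','s2.png')
X=[.5908,.0937,.142];print('hole w,s',proj(w,X),proj(a,X))
T=s['tool_pos']; print('tip w,s',proj(w,T-[0,0,.048]),proj(a,T-[0,0,.048]))
p=proj(a,T-[0,0,.03]).astype(int);q=a['frame'][p[1]-45:p[1]+45,p[0]-60:p[0]+60];cv2.imwrite('pics/c3.png',np.hstack([cv2.resize(q,(400,300),interpolation=2),w['frame'][100:400,120:520]]))
print(p)
E
```

```text
t 5.725 pos [0.589  0.094  0.2169] z [-0.001 -0.    -1.   ] yang 16.17 F [-0.2  0.3 -0.8] w 0.178 q [ 0.12  0.13  1.79 -0.    1.22 -0.17]
hole w,s [322.67906506 258.78570632] [294.63456167 157.54630387]
tip w,s [319.74947914 274.65239437] [293.15022387 145.03123211]
[292 136]
```

View pics/c3.png

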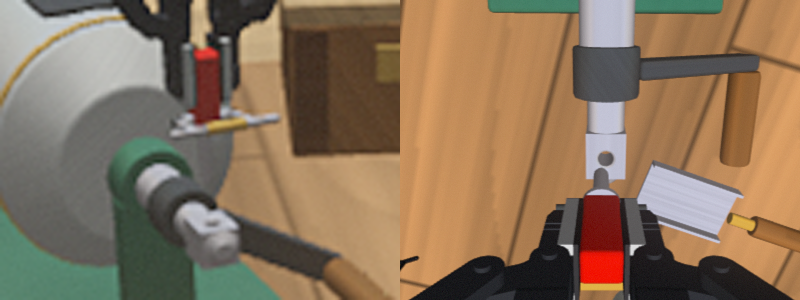

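In the wrist picture the hole is at (325,258), about 3 mm right of the leg. The leg is axis-aligned with its tip at (320,272). Shifting +2.5 mm in x, then lowering the tip into the mouth.

Call:
drive_tool(deltas=[{"hand": 0, "offset": [0.25, 0, 0], "angular": [0, 0, 0]}, {"hand": 0, "offset": [0.25, 0, -1.5], "angular": [0, 0, 0]}, {"hand": 0, "offset": [0.25, 0, -2.5], "angular": [0, 0, 0]}, {"hand": 0, "offset": [0.25, 0, -3.0], "angular": [0, 0, 0]}, {"hand": 0, "offset": [0.25, 0, -3.3], "angular": [0, 0, 0]}, {"hand": 0, "offset": [0.25, 0, -3.4], "angular": [0, 0, 0]}])

```text
time: 6.58
tool_pos: [0.5916, 0.0948, 0.183]
tcp_rot: [1.885, 2.513, -0.001]
wrist_force: [0.1, -2.9, 0.4]
width: 0.178
```

```bash
python3 - <<'E'
from h import *
s=tool();print(s['torque'].round(2)); w=cam('wrist');a=cam('side');b=cam('top')
q=a['frame'][125:185,250:330];cv2.imwrite('pics/c4.png',np.hstack([cv2.resize(q,(400,300),interpolation=2),w['frame'][100:400,120:520]]))
E
```

```text
t 6.575 pos [0.5916 0.0948 0.183 ] z [-0.    -0.001 -1.   ] yang 16.27 F [ 0.1 -2.9  0.4] w 0.178 q [ 0.12  0.16  1.82 -0.    1.16 -0.17]
[-0.52 -0.03  0.07]
```

No upward force with the tip about 9 mm in; −2.9 N in y says the hole lies a bit toward −y. Following that and going on down.

Call:
drive_tool(deltas=[{"hand": 0, "offset": [0.0, -0.1, -0.2], "angular": [0, 0, 0]}, {"hand": 0, "offset": [0.0, -0.1, -0.5], "angular": [0, 0, 0]}, {"hand": 0, "offset": [0.0, -0.1, -0.8], "angular": [0, 0, 0]}, {"hand": 0, "offset": [0.0, -0.1, -0.8], "angular": [0, 0, 0]}])

```text
time: 7.22
tool_pos: [0.5914, 0.0943, 0.1748]
tcp_rot: [-1.884, -2.513, 0.001]
wrist_force: [1.3, -0.8, -1.2]
width: 0.178
```

Call:
drive_tool(deltas=[{"hand": 0, "offset": [0.0, 0, -0.4], "angular": [0, 0, 0]}, {"hand": 0, "offset": [0.0, 0, -0.8], "angular": [0, 0, 0]}, {"hand": 0, "offset": [0.0, 0, -1.2], "angular": [0, 0, 0]}, {"hand": 0, "offset": [0.0, 0, -1.3], "angular": [0, 0, 0]}, {"hand": 0, "offset": [0.0, 0, -1.3], "angular": [0, 0, 0]}])

```text
time: 7.85
tool_pos: [0.5917, 0.0941, 0.1621]
tcp_rot: [-1.885, -2.513, 0.0]
wrist_force: [-0.8, 0.3, -1.7]
width: 0.176
```

Call:
drive_tool(deltas=[{"hand": 0, "offset": [0.0, 0, -0.1], "angular": [0, 0, 0]}, {"hand": 0, "offset": [0.0, 0, -0.2], "angular": [0, 0, 0]}, {"hand": 0, "offset": [0.0, 0, -0.3], "angular": [0, 0, 0]}, {"hand": 0, "offset": [0.0, 0, -0.35], "angular": [0, 0, 0]}, {"hand": 0, "offset": [0.0, 0, -0.4], "angular": [0, 0, 0]}, {"hand": 0, "offset": [0.0, 0, -0.4], "angular": [0, 0, 0]}])

```text
time: 8.6
tool_pos: [0.5917, 0.0941, 0.1582]
tcp_rot: [-1.885, -2.513, 0.0]
wrist_force: [0.4, -0.2, -1.5]
width: 0.174
```

Call:
drive_tool(deltas=[{"hand": 0, "offset": [0.0, 0, -0.05], "angular": [0, 0, 0]}, {"hand": 0, "offset": [0.0, 0, -0.1], "angular": [0, 0, 0]}, {"hand": 0, "offset": [0.0, 0, -0.1], "angular": [0, 0, 0]}])

```text
time: 8.98
tool_pos: [0.5918, 0.0941, 0.1579]
tcp_rot: [1.885, 2.513, 0.0]
wrist_force: [-2.4, -0.0, 3.6]
width: 0.179
```

Contact at the expected height, shoulder seated. Releasing and lifting straight up.

Call:
drive_tool(deltas=[{"hand": 0, "offset": [0, 0, -0.05], "angular": [0, 0, 0]}, {"hand": 0.6, "offset": [0, 0, 0], "angular": [0, 0, 0]}, {"hand": 0.6, "offset": [0, 0, 0], "angular": [0, 0, 0]}, {"hand": 0.6, "offset": [0, 0, 0], "angular": [0, 0, 0]}, {"hand": 0.6, "offset": [0, 0, 0], "angular": [0, 0, 0]}, {"hand": 0.6, "offset": [0, 0, 3], "angular": [0, 0, 0]}, {"hand": 0.6, "offset": [0, 0, 7], "angular": [0, 0, 0]}, {"hand": 0.6, "offset": [0, 0, 7], "angular": [0, 0, 0]}])

```text
time: 9.98
tool_pos: [0.5945, 0.0944, 0.2318]
tcp_rot: [1.881, 2.509, 0.009]
wrist_force: [0.6, -0.2, -0.0]
width: 0.598
```

```bash
python3 - <<'E'
from h import *
s=tool(); w=cam('wrist');a=cam('side');b=cam('top')
q=a['frame'][115:190,245:345];cv2.imwrite('pics/c5.png',np.hstack([cv2.resize(q,(400,300),interpolation=2),w['frame'][100:400,120:520]]))
for X in [(.5917,.0941,.142),(.5917,.0941,.188),(.5917+.279*.034,.0941-.96*.034,.148)]: print(proj(w,X)-[120,100],(proj(a,X)-[245,115])*4)
E
```

```text
t 9.975 pos [0.5945 0.0944 0.2318] z [ 0.008  0.001 -1.   ] yang 16.26 F [ 0.6 -0.2 -0. ] w 0.598 q [ 0.12  0.12  1.77 -0.    1.24 -0.17]
[194.3865979  148.86261283] [200.21990965 169.74606067]
[193.69456534 176.79102279] [196.37621225  83.18076824]
[194.53072971 201.05998863] [225.931424   182.65470894]
```

View pics/c5.png

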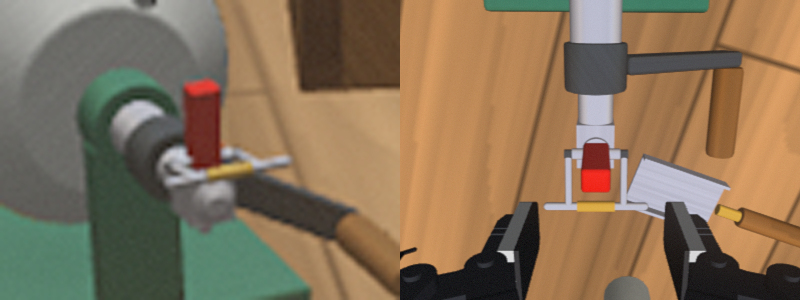

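The pin is seated upright with its loop open: in the side crop the shoulder is on the shaft, and in the wrist crop the bar is at row 207, square to the shaft. For the swing I'll tilt the tool 40° outward and push both ears along the tool axis, with the fingers straddling the shaft.

Call:
drive_tool(deltas=[{"hand": 0.53, "offset": [0.7, -2.2, 0], "angular": [0, 0, 0]}, {"hand": 0.53, "offset": [1.4, -4.5, 0], "angular": [7.7, 2.2, 0]}, {"hand": 0.53, "offset": [1.95, -6.7, 0], "angular": [15.4, 4.5, 0]}, {"hand": 0.53, "offset": [1.95, -6.7, 0], "angular": [23, 6.7, 0]}, {"hand": 0.53, "offset": [1.95, -6.7, -1], "angular": [30.7, 8.9, 0]}, {"hand": 0.53, "offset": [1.95, -6.7, -2.5], "angular": [38.4, 11.2, 0]}, {"hand": 0.53, "offset": [1.95, -6.7, -2.5], "angular": [38.4, 11.2, 0]}, {"hand": 0.53, "offset": [1.95, -6.7, -2.5], "angular": [38.4, 11.2, 0]}])

```text
time: 11.12
tool_pos: [0.6109, 0.0274, 0.2018]
tcp_rot: [-1.517, -2.022, -0.55]
wrist_force: [0.6, 0.5, 0.1]
width: 0.524
```

```bash
cat >> h.py <<'E'
O=np.array([.5918,.0941,.142]); dy=np.array([-.279,.960,0]); dx=np.array([.96,.279,0])
A=dy*np.sin(np.radians(40))-np.array([0,0,np.cos(np.radians(40))]); Bv=dy*np.cos(np.radians(40))+np.array([0,0,np.sin(np.radians(40))])
def pf(P):
    P=np.array(P)-O; return 'x %.1f a %.1f b %.1f (mm)'%(P@dx*1e3,P@A*1e3,P@Bv*1e3)
E
python3 - <<'E'
from h import *
s=tool();print(pf(s['tool_pos']))
t=O+A*-.042+Bv*-.0265;print('to pre (cm)',(t-s['tool_pos'])*100,'per cm push',A)
E
```

```text
t 11.125 pos [0.6109 0.0274 0.2018] z [-0.181  0.616 -0.766] yang 16.26 F [0.6 0.5 0.1] w 0.524 q [-0.31  0.39  1.65  0.56  1.54 -0.73]
x -0.3 a -90.4 b -14.7 (mm)
to pre (cm) [-0.59214471  2.12796859 -4.4643368 ] per cm push [-0.17933774  0.61707611 -0.76604444]
```

Call:
drive_tool(deltas=[{"hand": 0.53, "offset": [-0.3, 1.0, -2.2], "angular": [0, 0, 0]}, {"hand": 0.53, "offset": [-0.6, 2.1, -4.5], "angular": [0, 0, 0]}, {"hand": 0.53, "offset": [-0.6, 2.1, -4.5], "angular": [0, 0, 0]}, {"hand": 0.53, "offset": [-0.6, 2.1, -4.5], "angular": [0, 0, 0]}])

```text
time: 11.62
tool_pos: [0.6061, 0.0486, 0.1593]
tcp_rot: [-1.516, -2.026, -0.553]
wrist_force: [-0.3, -0.4, 0.2]
width: 0.532
```

```bash
python3 - <<'E'
from h import *
s=tool();print(pf(s['tool_pos']))
w=cam('wrist');a=cam('side')
q=a['frame'][100:190,235:355];cv2.imwrite('pics/c6.png',np.hstack([cv2.resize(q,(400,300),interpolation=2),w['frame'][100:400,120:520]]))
E
```

```text
t 11.625 pos [0.6061 0.0486 0.1593] z [-0.178  0.616 -0.767] yang 16.33 F [-0.3 -0.4  0.2] w 0.532 q [-0.28  0.41  1.71  0.58  1.46 -0.76]
x 1.0 a -43.9 b -25.4 (mm)
```

View pics/c6.png

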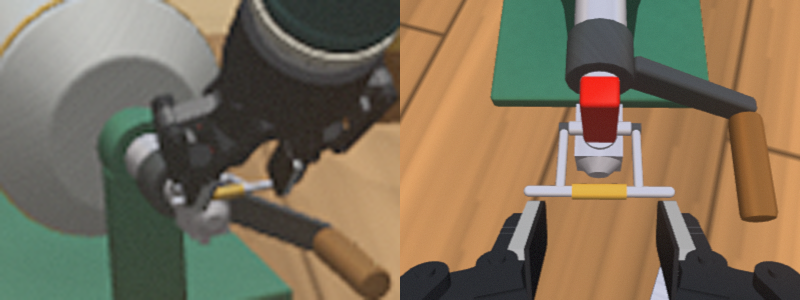

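In the wrist crop the fingertips (columns 545 and 658) sit just behind the ears (525 to 674). They are outside the wires (563, 640) and centred within about 1 mm. Pushing along the tool axis.

Call:
drive_tool(deltas=[{"hand": 0.53, "offset": [-0.18, 0.28, -0.38], "angular": [0, 0, 0]}, {"hand": 0.53, "offset": [-0.27, 0.59, -0.77], "angular": [0, 0, 0]}, {"hand": 0.53, "offset": [-0.36, 0.9, -1.15], "angular": [0, 0, 0]}, {"hand": 0.53, "offset": [-0.45, 1.2, -1.53], "angular": [0, 0, 0]}, {"hand": 0.53, "offset": [-0.54, 1.5, -1.92], "angular": [0, 0, 0]}, {"hand": 0.53, "offset": [-0.63, 1.82, -2.3], "angular": [0, 0, 0]}, {"hand": 0.53, "offset": [-0.7, 2.1, -2.6], "angular": [0, 0, 0]}, {"hand": 0.53, "offset": [-0.7, 2.1, -2.6], "angular": [0, 0, 0]}])

```text
time: 12.72
tool_pos: [0.5977, 0.0697, 0.1309]
tcp_rot: [-1.516, -2.021, -0.551]
wrist_force: [0.1, 0.6, -0.2]
width: 0.527
```

```bash
python3 - <<'E'
from h import *
s=tool();print(pf(s['tool_pos']),s['torque'].round(2))
w=cam('wrist');a=cam('side')
q=a['frame'][100:190,235:355];cv2.imwrite('pics/c7.png',np.hstack([cv2.resize(q,(400,300),interpolation=2),w['frame'][100:400,120:520]]))
E
```

```text
t 12.725 pos [0.5977 0.0697 0.1309] z [-0.181  0.617 -0.765] yang 16.29 F [ 0.1  0.6 -0.2] w 0.527 q [-0.25  0.42  1.75  0.59  1.41 -0.77]
x -1.1 a -7.6 b -26.4 (mm) [-0.3  -0.11 -0.02]
```

View pics/c7.png

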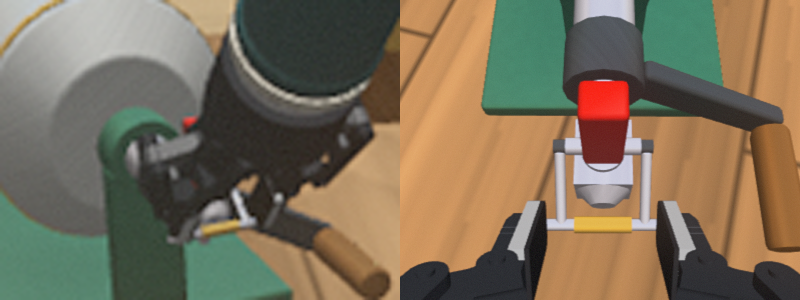

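The loop is swinging down with its bar against both tips (row 225). Continuing.

Call:
drive_tool(deltas=[{"hand": 0.53, "offset": [0.01, 0.34, -0.38], "angular": [0, 0, 0]}, {"hand": 0.53, "offset": [-0.08, 0.65, -0.77], "angular": [0, 0, 0]}, {"hand": 0.53, "offset": [-0.13, 0.8, -0.96], "angular": [0, 0, 0]}, {"hand": 0.53, "offset": [-0.17, 0.96, -1.15], "angular": [0, 0, 0]}, {"hand": 0.53, "offset": [-0.21, 1.11, -1.34], "angular": [0, 0, 0]}, {"hand": 0.53, "offset": [-0.26, 1.26, -1.53], "angular": [0, 0, 0]}, {"hand": 0.53, "offset": [-0.26, 1.26, -1.53], "angular": [0, 0, 0]}])

```text
time: 13.7
tool_pos: [0.5951, 0.0819, 0.1155]
tcp_rot: [-1.516, -2.022, -0.551]
wrist_force: [0.5, -0.1, -0.3]
width: 0.534
```

```bash
python3 - <<'E'
from h import *
s=tool();print(pf(s['tool_pos']),s['torque'].round(2))
E
```

```text
t 13.7 pos [0.5951 0.0819 0.1155] z [-0.181  0.617 -0.766] yang 16.28 F [ 0.5 -0.1 -0.3] w 0.534 q [-0.24  0.43  1.77  0.6   1.38 -0.77]
x -0.2 a 12.2 b -26.7 (mm) [-0.27 -0.17  0.04]
```

Call:
drive_tool(deltas=[{"hand": 0.53, "offset": [-0.04, 0.12, -0.15], "angular": [0, 0, 0]}, {"hand": 0.53, "offset": [-0.07, 0.25, -0.31], "angular": [0, 0, 0]}, {"hand": 0.53, "offset": [-0.11, 0.37, -0.46], "angular": [0, 0, 0]}, {"hand": 0.53, "offset": [-0.14, 0.49, -0.61], "angular": [0, 0, 0]}, {"hand": 0.53, "offset": [-0.14, 0.49, -0.61], "angular": [0, 0, 0]}])

```text
time: 14.32
tool_pos: [0.5945, 0.0862, 0.1102]
tcp_rot: [-1.517, -2.023, -0.552]
wrist_force: [0.2, -3.4, 3.5]
width: 0.536
```

```bash
python3 - <<'E'
from h import *
s=tool();print(pf(s['tool_pos']),s['torque'].round(2))
w=cam('wrist');a=cam('side')
q=a['frame'][100:190,235:355];cv2.imwrite('pics/c8.png',np.hstack([cv2.resize(q,(400,300),interpolation=2),w['frame'][100:400,120:520]]))
E
```

```text
t 14.325 pos [0.5945 0.0862 0.1102] z [-0.179  0.617 -0.767] yang 16.26 F [ 0.2 -3.4  3.5] w 0.536 q [-0.23  0.43  1.78  0.61  1.36 -0.78]
x 0.4 a 19.0 b -26.8 (mm) [-0.25  0.06  0.13]
```

View pics/c8.png

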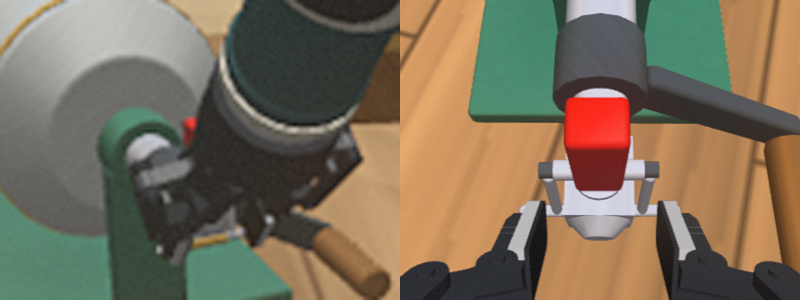

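The bar is now partly under the shaft (row 210) with a 5 N reaction. It is riding the lower edge or nearly in, so I push a little more.

Call:
drive_tool(deltas=[{"hand": 0.53, "offset": [-0.04, 0.13, -0.13], "angular": [0, 0, 0]}, {"hand": 0.53, "offset": [-0.08, 0.26, -0.25], "angular": [0, 0, 0]}, {"hand": 0.53, "offset": [-0.1, 0.35, -0.3], "angular": [0, 0, 0]}, {"hand": 0.53, "offset": [-0.1, 0.35, -0.3], "angular": [0, 0, 0]}])

```text
time: 14.92
tool_pos: [0.5944, 0.0873, 0.1076]
tcp_rot: [-1.519, -2.027, -0.551]
wrist_force: [-2.0, -13.7, 8.5]
width: 0.531
```

```bash
python3 - <<'E'
from h import *
s=tool();print(pf(s['tool_pos']),s['torque'].round(2))
E
```

```text
t 14.925 pos [0.5944 0.0873 0.1076] z [-0.177  0.614 -0.769] yang 16.25 F [ -2.  -13.7   8.5] w 0.531 q [-0.23  0.43  1.78  0.61  1.36 -0.78]
x 0.6 a 21.7 b -27.7 (mm) [-1.05  0.2   0.54]
```

16 N, mostly horizontal, which looks like the roller is against the leg. Backing off along the tool axis to check.

Call:
drive_tool(deltas=[{"hand": 0.53, "offset": [0.36, -1.2, 1.6], "angular": [0, 0, 0]}, {"hand": 0.53, "offset": [0.9, -3.1, 3.8], "angular": [0, 0, 0]}, {"hand": 0.53, "offset": [1.6, -5.5, 6.9], "angular": [0, 0, 0]}, {"hand": 0.53, "offset": [1.6, -8.5, 10], "angular": [0, 0, 0]}, {"hand": 0.53, "offset": [1.6, -11.5, 14], "angular": [0, 0, 0]}, {"hand": 0.53, "offset": [-2.5, -11.5, 18], "angular": [0, 0, 0]}, {"hand": 0.53, "offset": [-7, -11.5, 20], "angular": [0, 0, 0]}, {"hand": 0.53, "offset": [-7, -11.5, 20], "angular": [0, 0, 0]}])

```text
time: 15.92
tool_pos: [0.522, -0.025, 0.3091]
tcp_rot: [-1.518, -2.024, -0.554]
wrist_force: [0.8, -0.5, 0.2]
width: 0.529
```

```bash
python3 - <<'E'
from h import *
s=tool();print(pf(s['tool_pos']))
w=cam('wrist');a=cam('side')
q=a['frame'][115:190,245:345];cv2.imwrite('pics/c9.png',np.hstack([cv2.resize(q,(400,300),interpolation=2),cv2.resize(w['frame'],(400,300))]))
E
```

```text
t 15.925 pos [ 0.522  -0.025   0.3091] z [-0.178  0.616 -0.767] yang 16.22 F [ 0.8 -0.5  0.2] w 0.529 q [-0.43  0.18  1.71  0.52  1.73 -0.76]
x -100.3 a -189.0 b 34.7 (mm)
```

View pics/c9.png

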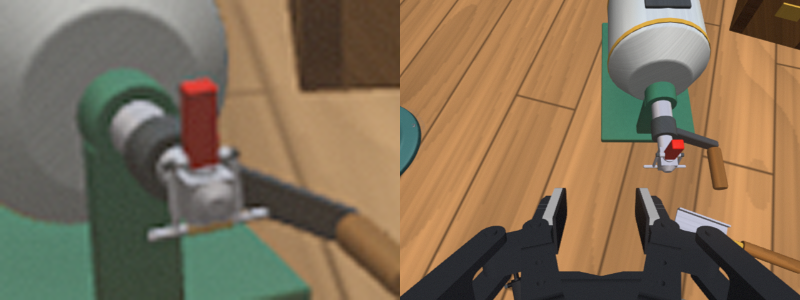

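```bash
python3 - <<'E'
from h import *
a=cam('side')
def uv(X): return ((proj(a,X)-[245,115])*4).round(0)
z=np.array([0,0,1.])
print('grip top',uv(O+z*.046),'shoulder',uv(O))
for th,r in [(0.8,.034),(1.,.036),(1.1,.0365),(1.2,.036),(1.3,.0345),(1.36,.034)]:
    c=O-dy*r*np.cos(th)+z*(.006-r*np.sin(th)); print(th,uv(c-dx*.031),uv(c+dx*.031),uv(c))
E
python3 - <<'E'
import cv2,sys
sys.path.insert(0,'.')
from h import *
a=cam('side')
q=a['frame'][145:181,272:320];cv2.imwrite('pics/c10.png',cv2.resize(q,None,fx=14,fy=14,interpolation=2))
E
```

```text
grip top [197.  83.] shoulder [200. 170.]
0.8 [162. 232.] [276. 209.] [220. 220.]
1.0 [160. 240.] [273. 216.] [217. 228.]
1.1 [158. 242.] [271. 218.] [215. 230.]
1.2 [156. 241.] [268. 218.] [212. 229.]
1.3 [153. 237.] [265. 214.] [209. 226.]
1.36 [151. 236.] [263. 213.] [208. 224.]
```

View pics/c10.png

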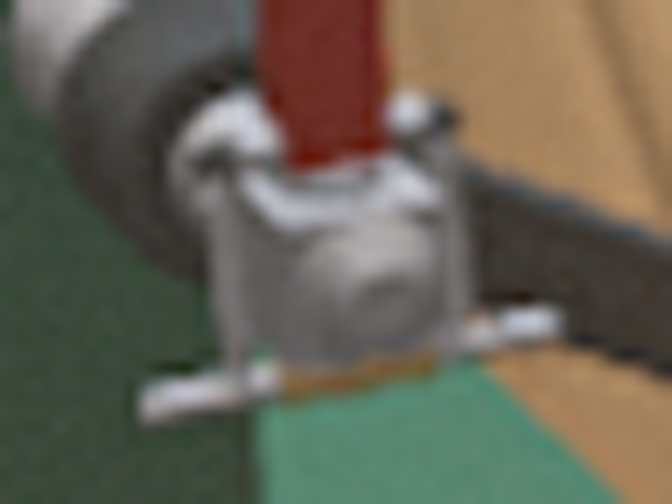

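The enlarged crop shows the roller tucked under the shaft. The bar's middle measures (208,223.5), against (208,224) predicted for 1.36 rad and (212,229) for 1.2 rad. The grip top matches a seated pin at (197,83). The arm is clear, so I hand in.

```bash
python3 -c "
from workcell import bot
print(bot.finish_job())"
```

```text
the job is handed in; nothing more can be done
None
```

The pin is in the tea drum's cross hole with its loop snapped in under the shaft. I handed the job in after about 16 s of robot time; the hand-in reports no verdict.

- **Insertion:** I took the red-gripped pin from its stand, found the hole in the top and wrist views, and lowered it until the shoulder met the shaft. The seating force was about 5 N.
- **Loop:** I tilted the gripper 40° and pushed both ears with the opened fingers, which straddled the shaft. The highest force I read at the wrist was about 16 N, when the roller came up against the leg. Forces were read only at the end of each move, so brief peaks in between were not seen.
- **Last checks:** In the side view the bar lies within about 1 mm of where a fully closed loop (1.36 rad) should be, with the roller tucked under the shaft. The grip top matches a pin seated at full depth, and the arm stood clear.
- **Disagreements:** Early wrist-camera estimates of the hole and bar differed from the others by 1–3 mm, which did not matter for the fit. I did not re-measure the bystanders, but no move came near them.

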